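# Weigh out ring weights on the hallway spring scale

### The job

Make up the counterweight for the ceiling airer: take brass rings from the cork mat one at a time, thread each over the upright post of the spring scale and set it down gently on the pan, and stop adding once the red pointer rests inside the green bracket. The post is clamped somewhere along its slot, so feel for it lightly; never drop a ring down the post or ram the pan, leave the spare rings lying flat on the mat or shelf, and do not disturb the other things on the shelf.

Things in the scene. Friction and masses are not known exactly. Their poses are not given: they have to be found in the camera images.
- scale: Grey spring scale, fixed. Origin under its base, z up. Base x -75 to 75 mm, y -110 to 60 mm, 30 mm high. A white column (36 x 30 mm) at y = -85 mm reaches 165 mm height. The pan's axis is at x = 0, y = 10 mm. Turned by up to 0.35 rad. Forces on the scale, its pan and post must stay under 20 N. A let-go ring may fall a few mm at most (0.6 m/s, a 20 mm fall, is too much).
- pan_top (a point): Middle of the upper face of the round aluminium pan (110 mm diameter, 5 mm thick), axes as the scale's; 105 mm above the shelf when empty, sinks with the load. A dark slot runs from 6 mm behind it to 38 mm in front of it along the scale's +y; the post is clamped in it (see slot_line).
- slot_line (a point): A point 80 mm above pan_top, level with the tip of the steel post (12 mm diameter, flat tip, upright on the pan). The post is NOT here but 4 to 28 mm from it towards the scale's +y, at the same x; the offset is unknown and has no reading. A ring pressed on the tip off-centre pushes the pan down; when its bore meets the tip the pan springs back up.
- pan (a joint): How far the pan has sunk, m: 0 empty, grows downward, stop at 0.060 (do not drive it past 0.056). The spring gives 150 N/m, well damped; one ring sinks it 9.5 to 12.1 mm.
- pointer (a point): Outer end of the red pointer, a 4 mm thick bar fixed to the pan that runs past the column's +x face; 2.5 mm below the pan's upper face, moves with the pan.
- bracket (a joint): Setting of the green bracket on the column's +x face, m, measured as pan: the pointer is at the bracket's middle when pan equals this value. Set between 0.0225 and 0.035, stays where it is.
- bracket_mid (a point): Middle of the green C-shaped bracket's opening; the opening is 19 mm high and the pointer must rest with its middle line within 7.5 mm above or below this point. Two or three rings are needed; adding one ring at a time never jumps over the bracket.
- mat: Thin cork mat 200 x 310 x 3 mm, fixed, on which the rings lie at the start. Origin at the centre of its underside.
- ring0: Brass-coloured metal ring lying flat, 44 mm outer diameter, 15.5 mm bore, 16 mm high, 147 to 184 g (each differs). Origin at the centre of its underside, z along its axis.
- ring1: Brass-coloured metal ring lying flat, 44 mm outer diameter, 15.5 mm bore, 16 mm high, 147 to 184 g (each differs). Origin at the centre of its underside, z along its axis.
- ring2: Brass-coloured metal ring lying flat, 44 mm outer diameter, 15.5 mm bore, 16 mm high, 147 to 184 g (each differs). Origin at the centre of its underside, z along its axis.
- ring3: Brass-coloured metal ring lying flat, 44 mm outer diameter, 15.5 mm bore, 16 mm high, 147 to 184 g (each differs). Origin at the centre of its underside, z along its axis.
- ring4: Brass-coloured metal ring lying flat, 44 mm outer diameter, 15.5 mm bore, 16 mm high, 147 to 184 g (each differs). Origin at the centre of its underside, z along its axis.
- ashtray: Amber glass ashtray bowl, 110 mm across, 34 mm high; origin at the underside. A bystander: leave it where it is (at most 20 mm of movement).
- bell: Chrome bicycle bell, 58 mm across, 40 mm high; origin at the underside. A bystander: leave it where it is (at most 20 mm of movement).
- stapler: Red press-button stapler, 140 mm long, 52 mm high; origin at the underside. A bystander: leave it where it is (at most 20 mm of movement).
- umbrella_handle: Blue plastic hooked umbrella handle lying flat with a steel stub, about 220 mm long, 24 mm high; origin at the underside. A bystander: leave it where it is (at most 20 mm of movement).
- tin: Flat round shoe-polish tin with green lid, 70 mm across, 24 mm high; origin at the underside. A bystander: leave it where it is (at most 20 mm of movement).
- brush: Flat brush with a wooden handle, lying flat, under 40 mm high; origin at the underside. A bystander: leave it where it is (at most 20 mm of movement).

How it is judged:
By the outcome, as a careful person would: the job done as asked, in the order asked, and still so for the second after the job is handed in, with the robot touching nothing.
It also fails if it takes over 72 s, if anything falls off the work surface, if the arm or the gripper's body presses on something with over 40 N, if the wrist force passes 120 N, or if a joint passes its speed limit or range.

### The arm

A 6-joint arm with a two-finger parallel gripper is mounted at the origin on the work surface. World frame = base frame: x ahead of the robot, y to its left, z up, the work surface at z = 0. Lengths are in mm, angles in degrees, forces in N, time in s.
With the tool pointing down it reaches from about 300 to 850 mm from the base axis. Payload 4.2 kg.
Tool frame: the origin (TCP) lies at the very end of the fingers, on their centre line; the grasp point (between the pads) lies 19 mm behind it; z points along the fingers, y is the direction in which the jaws open and shut (so a half turn about z gives the same grasp; the last joint's range is limited). The gripper opens to 91 mm and grips with 3 to 60 N. Pads are 32 mm wide; open, the fingers measure 118 mm over their backs; the gripper's body (76 mm by 178 mm) begins 60 mm behind the grasp point.
Start: joints at [-73.797, 18.312, 89.639, -0, 72.044, -1.146], TCP at [171.465, -548.856, 213.976] pointing down, gripper open.
Joint ranges: [-177.97, 177.97], [-48.28, 115.42], [12.27, 149.76], [-77.06, 257.06], [2.81, 150.46], [-146.56, 146.56]. Speed limits (degrees/s): [147.25, 147.25, 180, 180, 180, 180].

### API

Orientations are given as [roll, pitch, yaw] about the fixed x, y, z axes, in that order (R = Rz(yaw) Ry(pitch) Rx(roll)).
In Python, from workcell import telemetry, grab_frame, job gives the robot as it stands.
- The arm moves only by the tool drive_tool, never from a script. Its argument "moves" is a list of rows, each an object of numbers: "claw": the closure, from -1 (fully open) to 1 (shut); "dx", "dy", "dz": the shift along the tool's x, y, z in units of 20 mm (1.0 is 20 mm); "yaw": the turn about the tool's z in units of 0.15 rad (1.0 is 0.15 rad). In form: [{"claw": .., "dx": .., "dy": .., "dz": .., "yaw": ..}, ...]. A call has 1 to 5 rows; each row shifts and turns the pose as measured when the row begins, along the tool's axes as they then stand; what a row does not reach is not made up. A row lasts 1/8 s, in which the tool goes at most 62.5 mm and 10.7 degrees, less where a joint would pass 70% of its speed; a pose out of reach is approached as far as the arm can. A call with a number of a shift or a turn outside -1 to 1 is refused whole. A call with a gripper value outside its range is refused whole. The fingers move at their own pace and stop on an object; "grip_force" is the grip in N (left out, the last holds). Time passes only in rows, so rows that do not move let the fingers close. It gives the time, the measured TCP pose, the force and the opening at its end, in the units of the state.
- telemetry.state(): the state, without advancing time (a new reading comes with each control period).
- grab_frame(name): name is "scene" or "top"; returns a dict with "color" (384x512x3 uint8, blue, green, red), "vertical_fov" (degrees; the focal length in pixels is half the picture's height over the tangent of half this angle, whatever the lens; pixels are square), "cx", "cy" (the principal point, pixels), "dist" ([k1, k2, p1, p2, k3] as OpenCV has them; the pictures are not rectified), "pose" (4x4, takes a point from camera to world coordinates). Camera axes: x right, y down, z forward; pixel columns grow to the right and rows downward; lengths in mm; the calibration is good to about 2 mm. A picture is of the moment at which its call begins. There is no depth.
- job.job_done(): hands the job in, once; it reports no verdict.
The state is a dict: "time_s": time; "qpos": joint angles; "qvel": joint speeds; "effort": joint torques, N m; "ee_pos": TCP position; "ee_rot": TCP orientation; "force": force on the tool from outside, world axes, zero at the start; "torque": the same for the moment, N m; "gripper_width": finger opening in mm.
Only numpy, scipy, OpenCV 4.12 (cv2) and the standard library are available. Lean on these libraries where they do the work, as an engineer would, in place of code of your own. Each camera call takes 0.05 s, during which the arm holds its last target.

## Working session

There is one attempt and no reset: what is moved stays moved. The work goes in short steps, Python scripts to look and compute and a tool call to move; the robot and the scene stay as the last step left them, time stands still between calls to the robot, and variables do not carry over. Pictures are saved under pics/ and viewed, and the job is handed in when it is done.

Besides the shell and the picture viewer there is one more tool, called after ">>>" as name(argument=value, ...), one argument or row to a line, values as JSON. drive_tool: Moves the arm, as the interface text tells. Its arguments: {"type":"object","properties":{"moves":{"type":"array"},"grip_force":{"type":"number"}},"required":["moves"]}

```bash
mkdir -p pics
cat > h.py <<'E'
import numpy as np, cv2
from workcell import telemetry, grab_frame, job
def K(f):
    h,w=f["color"].shape[:2]; fl=h/2/np.tan(np.radians(f["vertical_fov"])/2)
    return np.array([[fl,0,f["cx"]],[0,fl,f["cy"]],[0,0,1.]])
def ray(f,uv):
    uv=np.array(uv,float).reshape(-1,1,2)
    p=cv2.undistortPoints(uv,K(f),np.array(f["dist"],float)).reshape(-1,2)
    d=np.c_[p,np.ones(len(p))]@np.array(f["pose"])[:3,:3].T
    return np.array(f["pose"])[:3,3],d
def onz(f,uv,z):
    o,d=ray(f,uv); t=(z-o[2])/d[:,2]; return o+d*t[:,None]
def proj(f,P):
    T=np.linalg.inv(np.array(f["pose"])); P=np.array(P,float).reshape(-1,3)
    r,_=cv2.Rodrigues(T[:3,:3]); return cv2.projectPoints(P,r,T[:3,3],K(f),np.array(f["dist"],float))[0].reshape(-1,2)
def save(f,n): cv2.imwrite("pics/"+n,f["color"])
import pickle
E
python3 - <<'E'
from h import *
s=telemetry.state(); print(s)
for n in("scene","top"):
    f=grab_frame(n); save(f,n+"0.png"); pickle.dump(f,open(n+"0.pkl","wb")); print(n,f["vertical_fov"],f["cx"],f["cy"],f["dist"],np.array(f["pose"]).round(3).tolist())
E
```

```text
{'time_s': 0.0, 'qpos': array([-7.37970652e+01,  1.83518543e+01,  8.97073487e+01, -2.36366298e-03,
        7.20434357e+01, -1.14687526e+00]), 'qvel': array([-0.00703397,  0.03796091, -0.20644304,  0.0404311 ,  0.02726539,
        0.05905863]), 'effort': array([ 1.29914042e-03, -4.12458837e+01, -2.31972009e+01,  7.28233578e-02,
        4.57490806e-02, -1.36826002e-04]), 'ee_pos': array([ 171.30379826, -548.35335173,  213.11175906]), 'ee_rot': array([-1.79897337e+02,  1.92417532e-04,  1.73505410e+01]), 'force': array([0.435016  , 0.09818514, 0.06607983]), 'torque': array([-0.00278185,  0.00091093, -0.03906794]), 'gripper_width': 91.01627152775126}
scene 47.191563200715095 248.76785454006935 192.42923553268278 [0.00424497 0.         0.         0.         0.        ] [[-0.811, 0.418, -0.409, 1098.653], [0.585, 0.574, -0.573, 587.542], [-0.005, -0.704, -0.71, 965.311], [0.0, 0.0, 0.0, 1.0]]
top 42.30933867919476 257.30096253465916 189.44155465192347 [0.0280961 0.        0.        0.        0.       ] [[-0.016, -0.981, 0.193, 366.126], [-1.0, 0.014, -0.014, -84.015], [0.011, -0.193, -0.981, 1407.834], [0.0, 0.0, 0.0, 1.0]]
```

```bash
ls .
```

```text
h.py
pics
scene0.pkl
top0.pkl
```

View pics/scene0.png

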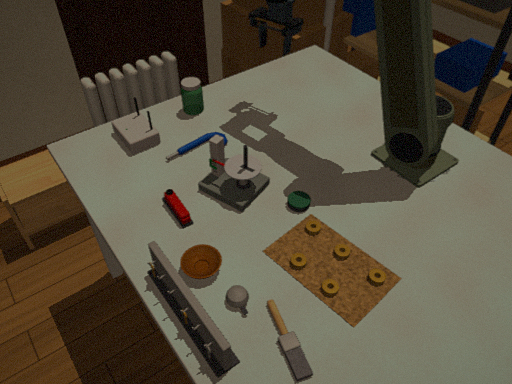

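View pics/top0.png

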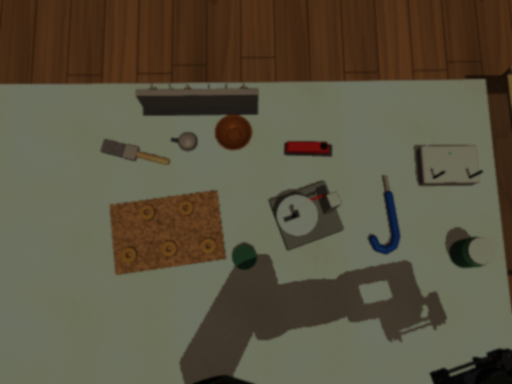

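Run:
```python
from h import *
f=pickle.load(open("top0.pkl","rb"));g=pickle.load(open("scene0.pkl","rb"))
a=cv2.resize(f["color"][170:260,255:355],None,fx=7,fy=6.6,interpolation=cv2.INTER_CUBIC)
a=cv2.resize(f["color"][170:260,255:355],(800,720)[:2],interpolation=cv2.INTER_CUBIC)[:600]
cv2.imwrite("pics/tc.png",cv2.convertScaleAbs(cv2.resize(f["color"][175:250,260:360],(800,600),interpolation=cv2.INTER_CUBIC),alpha=1.5))
cv2.imwrite("pics/sc.png",cv2.convertScaleAbs(cv2.resize(g["color"][135:210,190:290],(800,600),interpolation=cv2.INTER_CUBIC),alpha=1.5))
cv2.imwrite("pics/tm.png",cv2.convertScaleAbs(cv2.resize(f["color"][185:275,105:225],(800,600),interpolation=cv2.INTER_CUBIC),alpha=1.5))
```

```text
(no output)
```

View pics/tc.png

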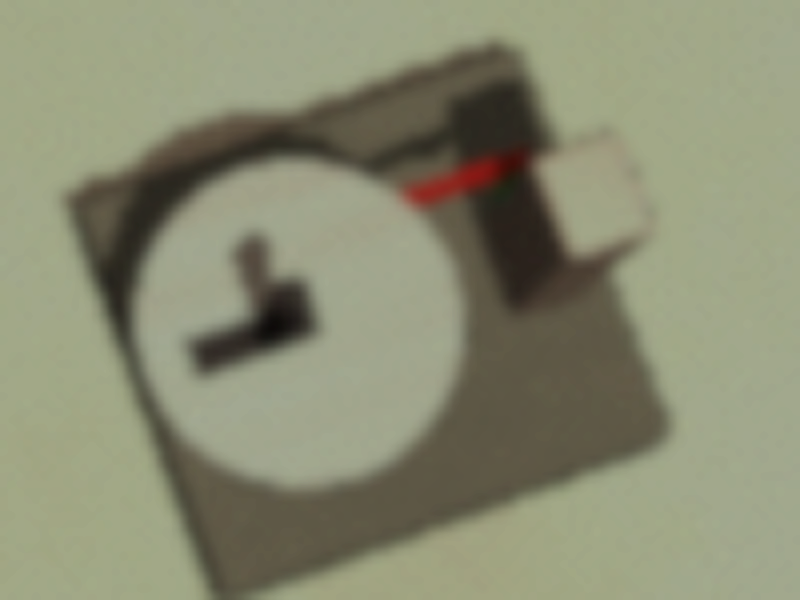

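View pics/sc.png

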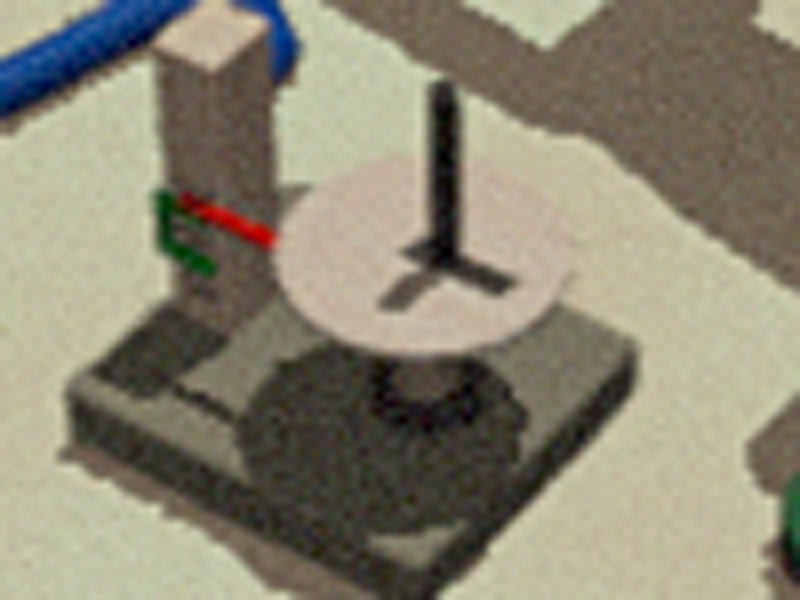

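View pics/tm.png

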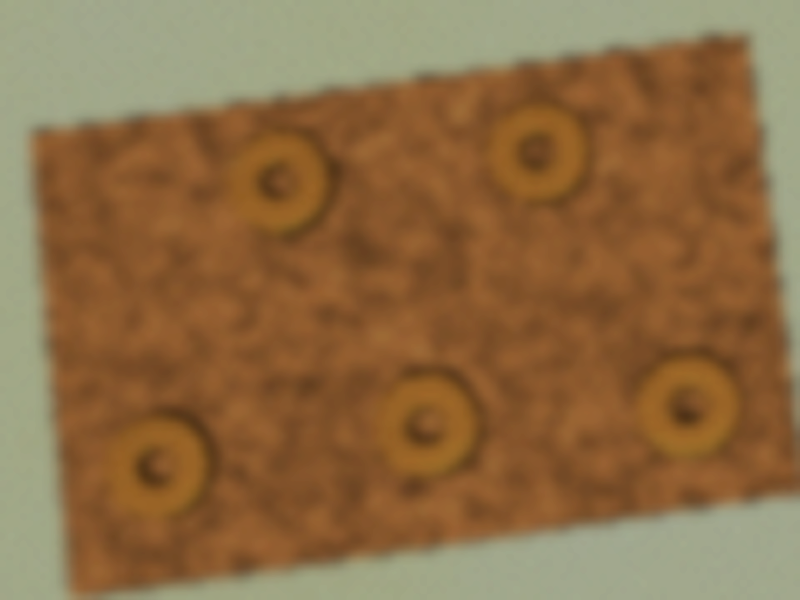

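Run:
```python
from h import *
f=pickle.load(open("top0.pkl","rb"));g=pickle.load(open("scene0.pkl","rb"))
T=lambda x,y:(260+x/8-.5+.06,175+y/8-.5+.06)
S=lambda x,y:(190+x/8-.44,135+y/8-.44)
print("tip top",onz(f,T(297,295),185),"scene",onz(g,S(443,88),185))
print("base top",onz(f,T(268,330),105),"scene",onz(g,S(443,258),105))
# pan
def ell(f,roi,thr):
    pass
im=f["color"][175:250,260:360]; 
sub=cv2.resize(im,None,fx=8,fy=8,interpolation=cv2.INTER_CUBIC).astype(int)
# pan fit from clicked edge points
tp=[(133,320),(160,225),(220,170),(300,155),(380,175),(440,235),(465,310),(440,400),(390,460),(310,490),(230,465),(170,420)]
w=onz(f,[T(*p) for p in tp],105)[:,:2]
def circ(w):
    A=np.c_[2*w,np.ones(len(w))];s=np.linalg.lstsq(A,(w**2).sum(1),rcond=None)[0];return s[:2],np.sqrt(s[2]+s[:2]@s[:2])
print("pan top",circ(w))
sp=[(277,240),(300,200),(360,165),(570,240),(560,290),(510,335),(430,355),(340,330),(290,285)]
print("pan scene",circ(onz(g,[S(*p) for p in sp],105)[:,:2]))
# slot ends in top, z105
print("slot far front mid",onz(f,[T(195,360),T(302,300),T(312,330)],105))
# base corners top z=30
c=onz(f,[T(68,200),T(505,42),T(668,430),T(222,600)],30); print("base",c.round(1)); 
for i in range(4):
    d=c[(i+1)%4]-c[i]; print(np.linalg.norm(d),np.degrees(np.arctan2(d[1],d[0])))
print("column top",onz(f,[T(538,165),T(610,132),T(650,210),T(575,258)],165).round(1))
# rings: hsv
for n,im,cam in(("top",f["color"],f),("scene",g["color"],g)):
    hsv=cv2.cvtColor(im,cv2.COLOR_BGR2HSV)
    m=cv2.inRange(hsv,(15,140,90),(25,255,255))
    m=cv2.morphologyEx(m,cv2.MORPH_OPEN,np.ones((2,2)))
    cs,_=cv2.findContours(m,cv2.RETR_EXTERNAL,cv2.CHAIN_APPROX_NONE)
    for c in cs:
        if cv2.contourArea(c)>25:
            (x,y),r=cv2.minEnclosingCircle(c); bx=cv2.boundingRect(c);M=cv2.moments(c)
            p=(M["m10"]/M["m00"],M["m01"]/M["m00"]); print(n,np.round(p,1),cv2.contourArea(c),bx,onz(cam,p,19).round(1))
# mat
```

```text
tip top [[ 549.7870873  -198.20188026  185.        ]] scene [[ 549.95772495 -198.18065502  185.        ]]
base top [[ 550.23136384 -195.68781636  105.        ]] scene [[ 550.48573441 -199.00104654  105.        ]]
pan top (array([ 554.19636398, -205.954136  ]), np.float64(55.23074666011999))
pan scene (array([ 553.0970412, -206.3053237]), np.float64(54.09008800045856))
slot far front mid [[ 540.57931593 -171.22819257  105.        ]
 [ 560.10308756 -207.27857288  105.        ]
 [ 550.02002681 -210.27108821  105.        ]]
base [[ 608.1 -133.    30. ]
 [ 662.9 -289.5   30. ]
 [ 523.7 -340.6   30. ]
 [ 467.  -183.3   30. ]]
165.85388998178217 -70.7083538064063
148.24999424892945 -159.85852185765623
167.14064581860623 109.82212664403265
149.78397915930609 19.64327304192009
column top [[ 593.5 -278.2  165. ]
 [ 603.9 -301.7  165. ]
 [ 578.5 -313.2  165. ]
 [ 563.4 -288.7  165. ]]
top [128.2 256.2] 159.5 (121, 249, 15, 16) [[456.7 256.9  19. ]]
top [168.8 249.5] 151.0 (162, 243, 15, 14) [[473.1 145.3  19. ]]
top [208.5 247. ] 155.0 (201, 240, 16, 16) [[478.4  35.4  19. ]]
top [146.5 213. ] 
[... 225 characters left out ...]
 -179.4   19. ]]
scene [ 27.4 318.8] 194.5 (0, 305, 51, 30) [[1222.4 -143.4   19. ]]
scene [278.7 319.1] 146.5 (269, 301, 19, 34) [[742.7 206.3  19. ]]
scene [  5.6 302.5] 35.0 (0, 298, 13, 11) [[1252.4 -218.9   19. ]]
scene [ 27.5 292.3] 90.0 (15, 286, 24, 13) [[1200.9 -216.5   19. ]]
scene [ 47.4 296. ] 399.0 (15, 277, 62, 37) [[1164.3 -177.    19. ]]
scene [ 93.4 274.3] 258.5 (81, 262, 28, 26) [[1048.2 -171.3   19. ]]
scene [ 73.1 267.6] 478.5 (38, 245, 66, 42) [[1083.1 -222.2   19. ]]
scene [ 75.9 251.2] 88.5 (60, 244, 32, 15) [[1058.1 -269.4   19. ]]
scene [334.  269.3] 6517.0 (265, 216, 136, 111) [[539.4 179.9  19. ]]
scene [ 29.8 178.2] 1981.5 (0, 152, 67, 53) [[1072.5 -632.7   19. ]]
```

Run:
```python
from h import *
f=pickle.load(open("top0.pkl","rb"));g=pickle.load(open("scene0.pkl","rb"))
def tile(cam,c,n=24,k=16):
    u,v=int(c[0]),int(c[1]); im=cam["color"][v-n//2:v+n//2,u-n//2:u+n//2]
    im=cv2.resize(im,None,fx=k,fy=k,interpolation=cv2.INTER_CUBIC); return cv2.normalize(im,None,0,255,cv2.NORM_MINMAX)
def mark(im,s):
    for i in range(0,im.shape[1],16*4): cv2.line(im,(i,0),(i,4),(255,255,255),1); cv2.line(im,(0,i),(4,i),(255,255,255),1)
    return im
R=[(208,246),(168,249),(186,208)]
S=[(313,227),(341,251),(298,261)]
rows=[]
rows=[np.hstack([cv2.resize(mark(tile(f,c),0),(264,264)) for c in R]),np.hstack([cv2.resize(mark(tile(g,c),0),(264,264)) for c in S])]
cv2.imwrite("pics/rings.png",np.vstack(rows))
for R_ in [(478.4,35.4),(473,145),(587,99.6)]: print(proj(g,(*R_,19)))
```

```text
[[314.18215906 224.2609748 ]]
[[343.03950949 248.46037755]]
[[299.63228414 257.64606421]]
```

View pics/rings.png

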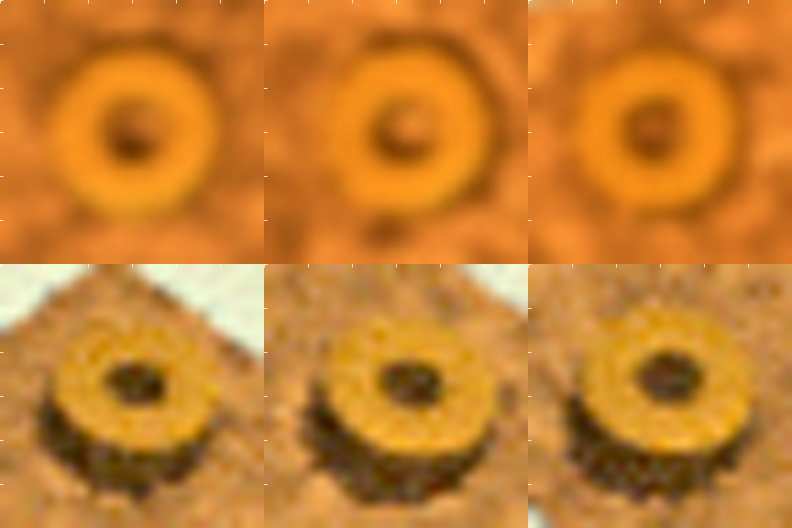

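Run:
```python
from h import *
f=pickle.load(open("top0.pkl","rb"));g=pickle.load(open("scene0.pkl","rb"))
for a,b in [((207.64,245.4),(312.9,225.5)),((168.8,248.2),(341.8,249.3)),((185,207.2),(298.3,258.8))]:
    print(onz(f,a,19).round(1),onz(g,b,19).round(1))
# more precise post: profiles
im=g["color"].astype(int).sum(2)
for v in (147,150,155,160,165): print(v,im[v,238:254])
it=f["color"].astype(int).sum(2)
print(it[206:222,284:302])
```

```text
[[482.8  37.7  19. ]] [[484.4  36.7  19. ]]
[[476.8 145.4  19. ]] [[477.7 145.1  19. ]]
[[591.5 101.9  19. ]] [[592.3 100.4  19. ]]
147 [372 368 372 373 384 254  99  85  99 264 358 387 296 227 190 186]
150 [367 370 368 373 387 240 105  31  61 182 350 378 368 372 372 366]
155 [352 359 349 353 375 249  80  18  44 193 354 354 349 354 362 358]
160 [353 362 342 353 364 231 106  59  40 189 325 351 350 344 355 360]
165 [358 367 345 264 173  91  28  41  52 210 348 347 358 357 368 364]
[[314 313 314 309 279 223 173 154 168 221 280 304 313 307 307 307 307 310]
 [315 315 313 307 276 218 167 149 163 218 278 304 306 307 308 309 311 310]
 [313 314 313 307 290 246 183 152 158 211 270 292 291 294 304 309 312 313]
 [313 311 309 310 298 260 194 155 157 194 238 247 241 254 281 303 313 314]
 [310 308 309 307 301 272 214 164 153 159 165 162 159 184 239 293 313 313]
 [308 309 309 311 306 291 247 185 148 127 108  99 103 131 206 280 307 313]
 [309 309 311 312 312 301 263 194 137 104  80  79  88 112 182 261 304 312]
 [311 311 312 316 312 302 264 197 128  79  59  62  72  98 157 240 294 309]
 [313 315 311 309 300 278 242 180 107  52  36  46  58  81 138 218 285 309]
 [308 300 287 273 249 214 172 124  68  34  25  36  53  79 125 203 273 307]
 [275 250 220 195 166 133 107  77  45  29  34  52  80 111 157 219 274 305]
 [204 167 140 121 105  92  84  75  59  60  78 111 150 188 230 269 296 311]
 [158 112  96  91  89  93  97 110 118 137 169 205 242 269 288 302 309 313]
 [166 106  93  99 109 125 152 182 210 232 259 281 295 305 308 312 311 312]
 [195 132 123 148 176 201 232 261 282 295 301 308 310 312 311 313 311 313]
 [232 191 198 230 261 276 292 302 309 311 312 315 312 312 313 313 314 313]]
```

>>> drive_tool(
  moves=[
    {"claw":-1,"dx":1,"dy":-0.9,"dz":0,"yaw":-0.27},
    {"claw":-1,"dx":1,"dy":-0.9,"dz":0,"yaw":0},
    {"claw":-1,"dx":1,"dy":-0.9,"dz":0,"yaw":0},
    {"claw":-1,"dx":1,"dy":-0.9,"dz":0,"yaw":0},
    {"claw":-1,"dx":1,"dy":-0.9,"dz":0,"yaw":0},
  ],
  grip_force=15,
)

```text
time_s: 0.72
ee_pos: [236.5, -427.3, 210.7]
ee_rot: [-179.6, 0.0, 19.6]
force: [0.9, -0.2, 0.5]
gripper_width: 91.2
```

>>> drive_tool(
  moves=[
    {"claw":-1,"dx":1,"dy":-0.91,"dz":0,"yaw":0},
    {"claw":-1,"dx":1,"dy":-0.91,"dz":0,"yaw":0},
    {"claw":-1,"dx":1,"dy":-0.91,"dz":0,"yaw":0},
    {"claw":-1,"dx":1,"dy":-0.91,"dz":0,"yaw":0},
    {"claw":-1,"dx":1,"dy":-0.91,"dz":0,"yaw":0},
  ],
)

```text
time_s: 1.35
ee_pos: [301.1, -302.7, 209.7]
ee_rot: [-179.4, 0.1, 19.5]
force: [0.3, 0.0, 0.9]
gripper_width: 91.1
```

>>> drive_tool(
  moves=[
    {"claw":-1,"dx":1,"dy":-0.91,"dz":0,"yaw":0},
    {"claw":-1,"dx":1,"dy":-0.91,"dz":0,"yaw":0},
    {"claw":-1,"dx":1,"dy":-0.91,"dz":0,"yaw":0},
    {"claw":-1,"dx":1,"dy":-0.91,"dz":0,"yaw":0},
    {"claw":-1,"dx":1,"dy":-0.91,"dz":0,"yaw":0},
  ],
)

```text
time_s: 1.98
ee_pos: [365.5, -178.5, 209.2]
ee_rot: [-179.3, 0.2, 19.5]
force: [-0.9, -0.6, -0.4]
gripper_width: 91.0
```

>>> drive_tool(
  moves=[
    {"claw":-1,"dx":1,"dy":-0.91,"dz":0.3,"yaw":0},
    {"claw":-1,"dx":1,"dy":-0.91,"dz":0.6,"yaw":0},
    {"claw":-1,"dx":1,"dy":-0.91,"dz":1,"yaw":0},
    {"claw":-1,"dx":1,"dy":-0.91,"dz":1,"yaw":0},
    {"claw":-1,"dx":1,"dy":-0.91,"dz":1,"yaw":0},
  ],
)

```text
time_s: 2.6
ee_pos: [430.9, -54.4, 130.4]
ee_rot: [-179.4, 0.0, 19.5]
force: [-0.3, 0.4, -0.4]
gripper_width: 91.0
```

>>> drive_tool(
  moves=[
    {"claw":-1,"dx":1,"dy":-0.86,"dz":0.8,"yaw":0},
    {"claw":-1,"dx":1,"dy":-0.86,"dz":0.8,"yaw":0},
    {"claw":-1,"dx":1,"dy":-0.86,"dz":1,"yaw":0},
    {"claw":-1,"dx":1,"dy":-0.86,"dz":1,"yaw":0},
    {"claw":-1,"dx":0,"dy":0,"dz":0.2,"yaw":0},
  ],
)

```text
time_s: 3.22
ee_pos: [482.9, 42.4, 50.4]
ee_rot: [-179.3, 0.3, 19.7]
force: [-0.1, -0.2, -0.6]
gripper_width: 91.2
```

>>> drive_tool(
  moves=[
    {"claw":-1,"dx":-0.06,"dy":0.26,"dz":0.7,"yaw":0},
    {"claw":-1,"dx":0,"dy":0,"dz":0.7,"yaw":0},
    {"claw":-1,"dx":0,"dy":0,"dz":0.5,"yaw":0},
    {"claw":-1,"dx":0,"dy":0,"dz":0,"yaw":0},
  ],
)

```text
time_s: 3.72
ee_pos: [481.8, 35.0, 10.2]
ee_rot: [-179.3, 0.4, 19.6]
force: [0.3, -0.7, 0.1]
gripper_width: 91.5
```

Run:
```python
from h import *
f=grab_frame("top");g=grab_frame("scene")
a=cv2.resize(f["color"][215:275,170:250],(400,300),interpolation=cv2.INTER_CUBIC);b=cv2.resize(g["color"][195:255,275:355],(400,300),interpolation=cv2.INTER_CUBIC)
cv2.imwrite("pics/g1.png",np.hstack([a,b])); print(telemetry.state()["ee_pos"])
```

```text
[482.52798544  35.20238479  10.94876864]
```

View pics/g1.png

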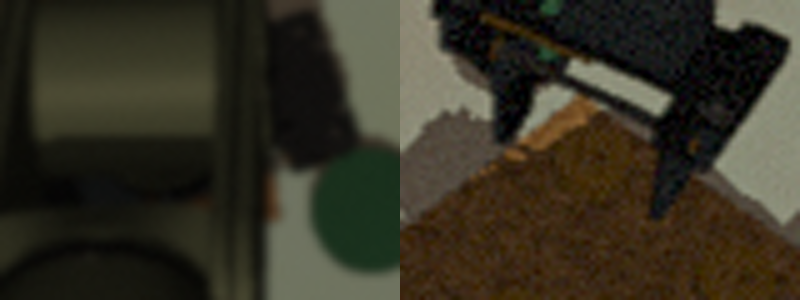

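>>> drive_tool(
  moves=[
    {"claw":-1,"dx":0.09,"dy":-0.08,"dz":0.02,"yaw":0},
    {"claw":1,"dx":0,"dy":0,"dz":0,"yaw":0},
    {"claw":1,"dx":0,"dy":0,"dz":0,"yaw":0},
    {"claw":1,"dx":0,"dy":0,"dz":0,"yaw":0},
  ],
)

```text
time_s: 4.32
ee_pos: [484.9, 37.6, 11.8]
ee_rot: [-179.4, 0.1, 19.6]
force: [-0.4, -1.5, 0.9]
gripper_width: 64.2
```

>>> drive_tool(
  moves=[
    {"claw":1,"dx":0,"dy":0,"dz":0.07,"yaw":0},
    {"claw":1,"dx":0,"dy":0,"dz":0,"yaw":0},
    {"claw":1,"dx":0,"dy":0,"dz":0,"yaw":0},
  ],
)

```text
time_s: 4.7
ee_pos: [484.9, 37.6, 10.3]
ee_rot: [-179.4, 0.1, 19.6]
force: [-0.3, -1.1, 1.3]
gripper_width: 43.5
```

>>> drive_tool(
  moves=[
    {"claw":1,"dx":0,"dy":0,"dz":-0.5,"yaw":0},
    {"claw":1,"dx":0,"dy":0.2,"dz":-1,"yaw":0},
    {"claw":1,"dx":0,"dy":0.7,"dz":-1,"yaw":0},
    {"claw":1,"dx":0,"dy":0.7,"dz":-1,"yaw":0},
    {"claw":1,"dx":0,"dy":0.7,"dz":-1,"yaw":0},
  ],
)

```text
time_s: 5.32
ee_pos: [498.9, -7.0, 102.4]
ee_rot: [-179.3, 0.4, 19.7]
force: [0.6, 0.5, -2.4]
gripper_width: 43.6
```

>>> drive_tool(
  moves=[
    {"claw":1,"dx":-0.1,"dy":0.8,"dz":-1,"yaw":0},
    {"claw":1,"dx":-0.1,"dy":0.8,"dz":-1,"yaw":0},
    {"claw":1,"dx":-0.1,"dy":0.8,"dz":-1,"yaw":0},
    {"claw":1,"dx":-0.1,"dy":0.8,"dz":-1,"yaw":0},
    {"claw":1,"dx":-0.1,"dy":0.8,"dz":-1,"yaw":0},
  ],
)

```text
time_s: 5.95
ee_pos: [516.3, -88.9, 207.0]
ee_rot: [-179.3, 0.4, 19.7]
force: [0.8, 1.0, -2.7]
gripper_width: 43.2
```

>>> drive_tool(
  moves=[
    {"claw":1,"dx":-0.03,"dy":1,"dz":-0.15,"yaw":0},
    {"claw":1,"dx":-0.03,"dy":1,"dz":0,"yaw":0},
    {"claw":1,"dx":-0.03,"dy":1,"dz":0,"yaw":0},
    {"claw":1,"dx":-0.03,"dy":1,"dz":0,"yaw":0},
    {"claw":1,"dx":-0.03,"dy":0.8,"dz":0,"yaw":0},
  ],
)

```text
time_s: 6.58
ee_pos: [546.8, -185.9, 207.9]
ee_rot: [-179.2, 0.5, 19.7]
force: [0.4, -0.6, -1.7]
gripper_width: 43.4
```

>>> drive_tool(
  moves=[
    {"claw":1,"dx":0,"dy":0.5,"dz":0,"yaw":0},
    {"claw":1,"dx":0,"dy":0,"dz":0,"yaw":0},
  ],
)

```text
time_s: 6.82
ee_pos: [550.5, -197.0, 206.8]
ee_rot: [-179.1, 0.5, 19.6]
force: [-0.2, 0.1, -2.0]
gripper_width: 43.3
```

```bash
cat > look.py <<'E'
import sys
from h import *
n=sys.argv[1]
f=grab_frame("top");g=grab_frame("scene")
pickle.dump((f,g),open(n+".pkl","wb"))
a=cv2.resize(f["color"][170:260,250:370],(400,300),interpolation=cv2.INTER_CUBIC);b=cv2.resize(g["color"][120:210,190:310],(800,600),interpolation=cv2.INTER_CUBIC)
cv2.imwrite("pics/%s.png"%n,cv2.convertScaleAbs(b,alpha=1.6)); s=telemetry.state();print(s["time_s"],s["ee_pos"],s["force"],s["gripper_width"])
E
python3 look.py p1
```

```text
6.925 [ 550.2336256  -196.15622484  206.98684863] [ 1.06987288  0.67285918 -1.79837091] 43.21562734005676
```

View pics/p1.png

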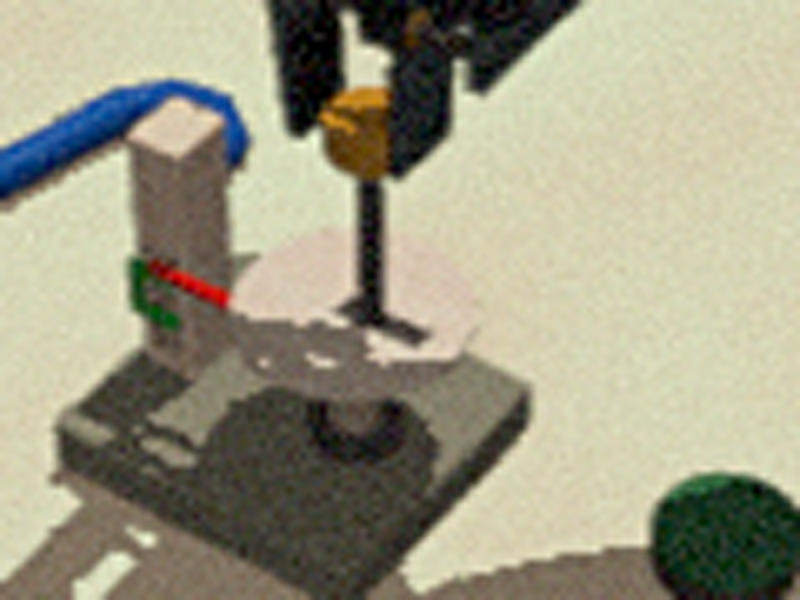

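>>> drive_tool(
  moves=[
    {"claw":1,"dx":0.06,"dy":0.06,"dz":0.4,"yaw":0},
    {"claw":1,"dx":0,"dy":0,"dz":0.15,"yaw":0},
    {"claw":1,"dx":0,"dy":0,"dz":0,"yaw":0},
  ],
)

```text
time_s: 7.3
ee_pos: [551.3, -195.3, 195.3]
ee_rot: [-179.1, 0.5, 19.7]
force: [-1.0, -0.0, -1.7]
gripper_width: 43.7
```

>>> drive_tool(
  moves=[
    {"claw":1,"dx":0,"dy":0,"dz":0.2,"yaw":0},
    {"claw":1,"dx":0,"dy":0,"dz":0.2,"yaw":0},
    {"claw":1,"dx":0,"dy":0,"dz":0,"yaw":0},
  ],
)

```text
time_s: 7.68
ee_pos: [551.5, -195.2, 187.1]
ee_rot: [-179.1, 0.5, 19.8]
force: [0.7, -0.1, -1.2]
gripper_width: 43.5
```

```bash
python3 look.py p2
```

```text
7.775 [ 551.50454809 -195.187739    187.40482481] [ 0.45947269 -0.87080916 -1.03669244] 43.32228321048961
```

View pics/p2.png

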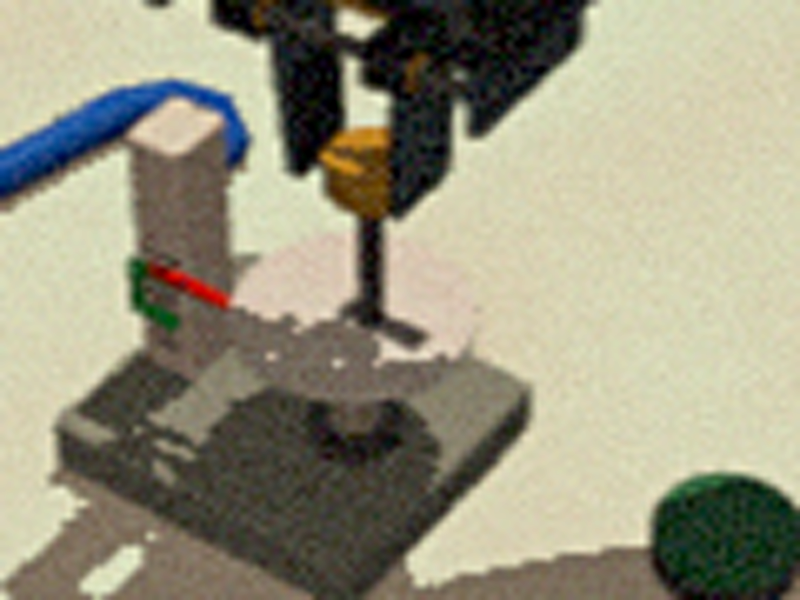

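>>> drive_tool(
  moves=[
    {"claw":1,"dx":0,"dy":0.08,"dz":0,"yaw":0},
    {"claw":1,"dx":0,"dy":0,"dz":0,"yaw":0},
  ],
)

```text
time_s: 8.02
ee_pos: [552.0, -196.7, 187.5]
ee_rot: [-179.1, 0.5, 19.8]
force: [0.2, 0.3, -1.6]
gripper_width: 43.6
```

```bash
cat > pan.py <<'E'
import sys
from h import *
# pan estimate from red pointer row in scene view vs initial; & average force
g0=pickle.load(open("scene0.pkl","rb")); 
def red(g):
    c=g["color"].astype(int)[140:190,200:230]; m=((c[...,2]-c[...,1]>40)&(c[...,2]-c[...,0]>40))
    w=np.clip(c[...,2]-c[...,1]-20,0,None)*m; v,u=np.mgrid[140:190,200:230]; 
    return (w*u).sum()/w.sum(),(w*v).sum()/w.sum(),w.sum()
F=[];
for i in range(3):
    g=grab_frame("scene"); s=telemetry.state(); F.append(s["force"])
r0=red(g0); r=red(g); print("red0",np.round(r0,2),"now",np.round(r,2))
P=onz(g0,r0[:2],102.5)[0]; d=proj(g0,P+[0,0,-10])[0]-proj(g0,P)[0]; print("px per 10mm down",d,"pan mm approx",(r[1]-r0[1])/d[1]*10)
print(s["time_s"],s["ee_pos"].round(1),np.mean(F,0).round(2),s["gripper_width"].round(1))
if len(sys.argv)>1:
    pickle.dump(g,open(sys.argv[1]+".pkl","wb"))
    cv2.imwrite("pics/%s.png"%sys.argv[1],cv2.convertScaleAbs(cv2.resize(g["color"][120:210,190:310],(800,600),interpolation=cv2.INTER_CUBIC),alpha=1.6))
E
python3 pan.py p3
```

```text
red0 [ 219.03  162.44 1801.  ] now [ 219.51  162.66 1674.  ]
px per 10mm down [0.17836049 2.52332754] pan mm approx 0.8639089574033636Traceback (most recent call last):
  File "pan.py", line 14, in <module>
    print(s["time_s"],s["ee_pos"].round(1),np.mean(F,0).round(2),s["gripper_width"].round(1))
                                                                 ^^^^^^^^^^^^^^^^^^^^^^^^
AttributeError: 'float' object has no attribute 'round'
```

```bash
sed -i 's/s\["gripper_width"\].round(1)/s["gripper_width"]/' pan.py
cat >> h.py <<'E'
def red(g):
    c=g["color"].astype(int)[140:190,200:230]; m=((c[...,2]-c[...,1]>40)&(c[...,2]-c[...,0]>40))
    w=np.clip(c[...,2]-c[...,1]-20,0,None)*m; v,u=np.mgrid[140:190,200:230]; 
    return (w*u).sum()/w.sum(),(w*v).sum()/w.sum(),w.sum()
E
python3 - <<'E'
from h import *
for n in("p1","p2"):
    print(n,red(pickle.load(open(n+".pkl","rb"))[1]))
E
python3 pan.py p3
```

```text
p1 (np.float64(219.0015839493136), np.float64(162.43453009503696), np.int64(1894))
p2 (np.float64(218.77022653721684), np.float64(162.54908306364618), np.int64(1854))
red0 [ 219.03  162.44 1801.  ] now [ 219.35  162.58 1753.  ]
px per 10mm down [0.17836049 2.52332754] pan mm approx 0.540614219632846
8.325 [ 552.  -196.6  187.5] [-0.    0.38 -1.34] 43.31692333918233
```

View pics/p3.png

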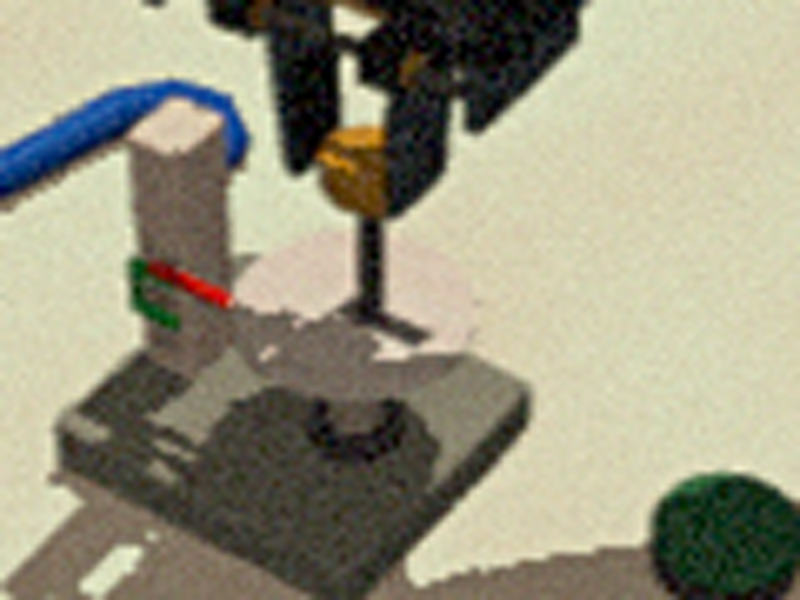

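>>> drive_tool(
  moves=[
    {"claw":1,"dx":0,"dy":0,"dz":0.2,"yaw":0},
    {"claw":1,"dx":0,"dy":0,"dz":0.2,"yaw":0},
    {"claw":1,"dx":0,"dy":0,"dz":0,"yaw":0},
  ],
)

```text
time_s: 8.7
ee_pos: [551.7, -196.4, 178.7]
ee_rot: [-179.1, 0.5, 19.8]
force: [0.2, 0.6, -1.5]
gripper_width: 43.6
```

```bash
python3 pan.py p4
```

```text
red0 [ 219.03  162.44 1801.  ] now [ 219.51  162.68 1594.  ]
px per 10mm down [0.17836049 2.52332754] pan mm approx 0.9500916788689027
8.85 [ 552.  -196.5  179.2] [ 0.07  0.03 -1.6 ] 43.211694823098206
```

View pics/p4.png

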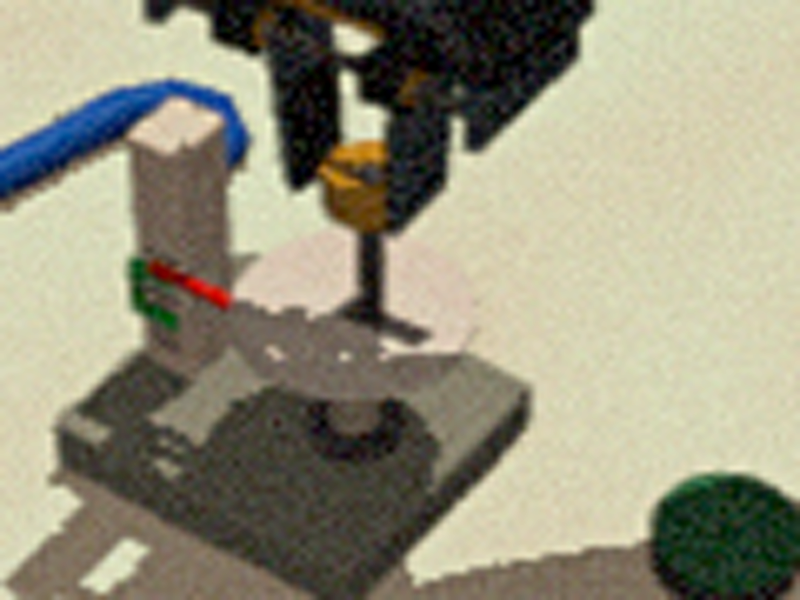

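>>> drive_tool(
  moves=[
    {"claw":1,"dx":0.006,"dy":0.012,"dz":0.7,"yaw":0},
    {"claw":1,"dx":0.006,"dy":0.012,"dz":0.7,"yaw":0},
    {"claw":1,"dx":0.006,"dy":0.012,"dz":0.7,"yaw":0},
  ],
)

```text
time_s: 9.22
ee_pos: [552.5, -196.8, 135.3]
ee_rot: [-179.2, 0.4, 19.8]
force: [-0.3, 0.3, -1.5]
gripper_width: 43.1
```

```bash
python3 pan.py p5
```

```text
red0 [ 219.03  162.44 1801.  ] now [ 219.33  162.66 1142.  ]
px per 10mm down [0.17836049 2.52332754] pan mm approx 0.8854850152783483
9.375 [ 552.  -196.6  135.2] [-0.46  0.11 -2.4 ] 43.5005161894826
```

>>> drive_tool(
  moves=[
    {"claw":1,"dx":0.003,"dy":0.006,"dz":0.5,"yaw":0},
    {"claw":1,"dx":0.003,"dy":0.006,"dz":0.4,"yaw":0},
    {"claw":1,"dx":0,"dy":0,"dz":0.1,"yaw":0},
    {"claw":1,"dx":0,"dy":0,"dz":0.1,"yaw":0},
    {"claw":1,"dx":0,"dy":0,"dz":0.1,"yaw":0},
  ],
)

```text
time_s: 10.0
ee_pos: [552.8, -196.8, 110.6]
ee_rot: [-179.2, 0.4, 19.8]
force: [0.2, 0.8, -1.2]
gripper_width: 43.4
```

>>> drive_tool(
  moves=[
    {"claw":1,"dx":0,"dy":0,"dz":0.1,"yaw":0},
    {"claw":1,"dx":0,"dy":0,"dz":0.1,"yaw":0},
    {"claw":1,"dx":0,"dy":0,"dz":0.1,"yaw":0},
    {"claw":1,"dx":0,"dy":0,"dz":0,"yaw":0},
  ],
)

```text
time_s: 10.5
ee_pos: [552.8, -196.8, 104.9]
ee_rot: [-179.2, 0.3, 19.8]
force: [-0.6, 0.4, 0.1]
gripper_width: 43.3
```

```bash
python3 pan.py p6
```

```text
red0 [ 219.03  162.44 1801.  ] now [217.84 163.85 867.  ]
px per 10mm down [0.17836049 2.52332754] pan mm approx 5.591426844853562
10.65 [ 552.9 -196.8  105. ] [-0.8  -0.19 -0.3 ] 43.31140699063551
```

View pics/p6.png

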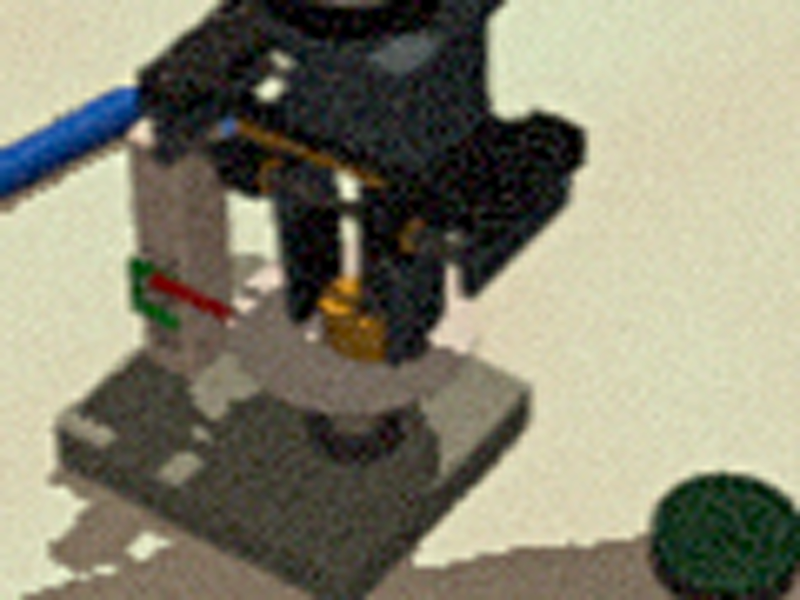

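>>> drive_tool(
  moves=[
    {"claw":1,"dx":0,"dy":0,"dz":0.12,"yaw":0},
    {"claw":1,"dx":0,"dy":0,"dz":0,"yaw":0},
    {"claw":-0.3,"dx":0,"dy":0,"dz":0,"yaw":0},
    {"claw":-0.5,"dx":0,"dy":0,"dz":0,"yaw":0},
  ],
)

```text
time_s: 11.15
ee_pos: [553.4, -197.0, 102.9]
ee_rot: [-179.3, 0.3, 19.8]
force: [-0.8, 0.4, 0.3]
gripper_width: 60.3
```

>>> drive_tool(
  moves=[
    {"claw":-0.5,"dx":0,"dy":0,"dz":-0.5,"yaw":0},
    {"claw":-0.5,"dx":0,"dy":0,"dz":-1,"yaw":0},
    {"claw":-0.5,"dx":0,"dy":0,"dz":-1,"yaw":0},
    {"claw":-0.5,"dx":0,"dy":0,"dz":-1,"yaw":0},
    {"claw":-0.5,"dx":0,"dy":0,"dz":-1,"yaw":0},
  ],
)

```text
time_s: 11.78
ee_pos: [554.2, -197.9, 197.3]
ee_rot: [-179.3, 0.3, 19.8]
force: [-0.1, -1.0, 0.1]
gripper_width: 68.3
```

```bash
python3 pan.py p7
```

```text
red0 [ 219.03  162.44 1801.  ] now [ 218.84  165.05 1706.  ]
px per 10mm down [0.17836049 2.52332754] pan mm approx 10.350847587735373
11.925 [ 554.8 -198.1  197.3] [ 0.42 -0.2   0.74] 67.93510526916829
```

View pics/p7.png

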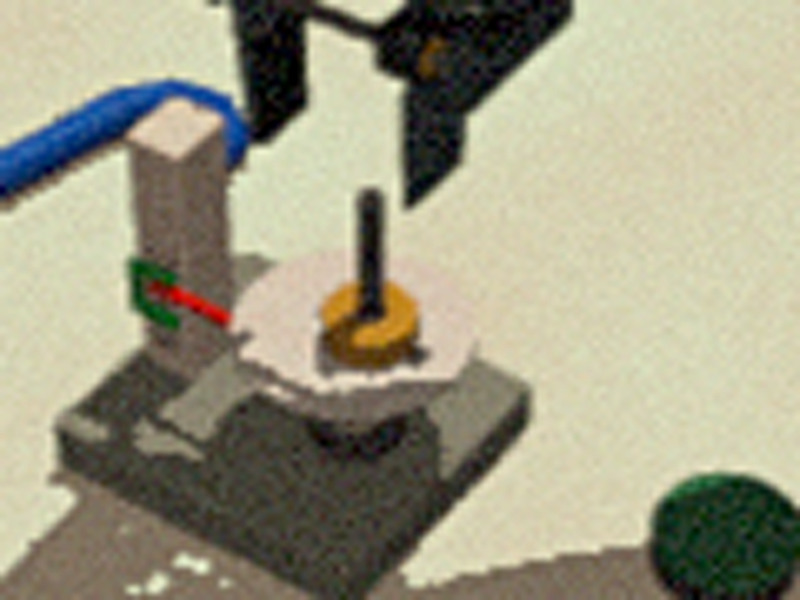

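>>> drive_tool(
  moves=[
    {"claw":-0.7,"dx":0.5,"dy":-1,"dz":-0.1,"yaw":0},
    {"claw":-1,"dx":0.5,"dy":-1,"dz":0,"yaw":0},
    {"claw":-1,"dx":0.5,"dy":-1,"dz":0,"yaw":0},
    {"claw":-1,"dx":0.5,"dy":-1,"dz":0,"yaw":0},
    {"claw":-1,"dx":0.5,"dy":-1,"dz":0.3,"yaw":0},
  ],
)

```text
time_s: 12.55
ee_pos: [566.0, -78.9, 190.3]
ee_rot: [-179.0, 0.5, 19.7]
force: [-0.4, 0.4, 0.4]
gripper_width: 90.8
```

>>> drive_tool(
  moves=[
    {"claw":-1,"dx":0.5,"dy":-1,"dz":0.8,"yaw":0},
    {"claw":-1,"dx":0.5,"dy":-1,"dz":1,"yaw":0},
    {"claw":-1,"dx":0.5,"dy":-1,"dz":1,"yaw":0},
    {"claw":-1,"dx":0.5,"dy":-1,"dz":1,"yaw":0},
    {"claw":-1,"dx":0.5,"dy":-1,"dz":1,"yaw":0},
  ],
)

```text
time_s: 13.18
ee_pos: [574.7, 44.4, 90.4]
ee_rot: [-178.7, 0.7, 19.9]
force: [0.5, -0.2, -0.2]
gripper_width: 91.5
```

>>> drive_tool(
  moves=[
    {"claw":-1,"dx":0.6,"dy":-0.8,"dz":0.8,"yaw":0},
    {"claw":-1,"dx":0.6,"dy":-0.75,"dz":0.8,"yaw":0},
    {"claw":-1,"dx":0.5,"dy":-0.5,"dz":0.7,"yaw":0},
    {"claw":-1,"dx":0,"dy":0,"dz":0.1,"yaw":0},
    {"claw":-1,"dx":0,"dy":0,"dz":0,"yaw":0},
  ],
)

```text
time_s: 13.8
ee_pos: [590.9, 101.0, 37.8]
ee_rot: [-178.7, 1.0, 20.1]
force: [0.8, 0.3, -0.1]
gripper_width: 91.2
```

>>> drive_tool(
  moves=[
    {"claw":-1,"dx":0.04,"dy":0.02,"dz":0.7,"yaw":0},
    {"claw":-1,"dx":0.03,"dy":0,"dz":0.65,"yaw":0},
    {"claw":-1,"dx":0,"dy":0,"dz":0,"yaw":0},
  ],
)

```text
time_s: 14.18
ee_pos: [592.0, 100.0, 9.8]
ee_rot: [-178.7, 0.9, 19.9]
force: [-0.0, 0.1, 0.2]
gripper_width: 91.2
```

>>> drive_tool(
  moves=[
    {"claw":1,"dx":0.01,"dy":-0.03,"dz":0,"yaw":0},
    {"claw":1,"dx":0,"dy":0,"dz":0,"yaw":0},
    {"claw":1,"dx":0,"dy":0,"dz":0,"yaw":0},
    {"claw":1,"dx":0,"dy":0,"dz":0,"yaw":0},
    {"claw":1,"dx":0,"dy":0,"dz":0,"yaw":0},
  ],
)

```text
time_s: 14.8
ee_pos: [592.8, 100.6, 10.8]
ee_rot: [-178.7, 0.8, 19.9]
force: [-0.5, 0.7, 0.1]
gripper_width: 44.4
```

>>> drive_tool(
  moves=[
    {"claw":1,"dx":0,"dy":0,"dz":-0.5,"yaw":0},
    {"claw":1,"dx":-0.1,"dy":0.3,"dz":-1,"yaw":0},
    {"claw":1,"dx":-0.4,"dy":0.8,"dz":-1,"yaw":0},
    {"claw":1,"dx":-0.5,"dy":0.9,"dz":-1,"yaw":0},
    {"claw":1,"dx":-0.5,"dy":0.9,"dz":-1,"yaw":0},
  ],
)

```text
time_s: 15.42
ee_pos: [584.8, 33.9, 102.4]
ee_rot: [-178.7, 1.0, 20.1]
force: [-0.4, -0.9, -1.3]
gripper_width: 43.5
```

>>> drive_tool(
  moves=[
    {"claw":1,"dx":-0.5,"dy":0.9,"dz":-1,"yaw":0},
    {"claw":1,"dx":-0.5,"dy":0.9,"dz":-1,"yaw":0},
    {"claw":1,"dx":-0.5,"dy":0.9,"dz":-1,"yaw":0},
    {"claw":1,"dx":-0.5,"dy":0.9,"dz":-1,"yaw":0},
    {"claw":1,"dx":-0.5,"dy":0.9,"dz":-1,"yaw":0},
  ],
)

```text
time_s: 16.05
ee_pos: [569.5, -72.7, 207.0]
ee_rot: [-178.7, 0.9, 20.1]
force: [-0.2, 0.2, -0.8]
gripper_width: 43.2
```

>>> drive_tool(
  moves=[
    {"claw":1,"dx":-0.5,"dy":0.9,"dz":-0.1,"yaw":0},
    {"claw":1,"dx":-0.5,"dy":0.9,"dz":0,"yaw":0},
    {"claw":1,"dx":-0.5,"dy":0.9,"dz":0,"yaw":0},
    {"claw":1,"dx":-0.5,"dy":0.9,"dz":0,"yaw":0},
  ],
)

```text
time_s: 16.55
ee_pos: [555.4, -158.3, 208.0]
ee_rot: [-178.7, 0.9, 20.1]
force: [-0.4, 0.2, -1.0]
gripper_width: 43.5
```

>>> drive_tool(
  moves=[
    {"claw":1,"dx":-0.4,"dy":0.9,"dz":0,"yaw":0},
    {"claw":1,"dx":-0.3,"dy":0.65,"dz":0,"yaw":0},
    {"claw":1,"dx":0,"dy":0,"dz":0.1,"yaw":0},
    {"claw":1,"dx":0,"dy":0,"dz":0.1,"yaw":0},
  ],
)

```text
time_s: 17.05
ee_pos: [552.2, -195.9, 202.0]
ee_rot: [-178.6, 1.0, 20.0]
force: [-0.5, 1.1, -1.7]
gripper_width: 43.3
```

>>> drive_tool(
  moves=[
    {"claw":1,"dx":-0.03,"dy":0.06,"dz":0.3,"yaw":0},
    {"claw":1,"dx":0,"dy":0.01,"dz":0.3,"yaw":0},
    {"claw":1,"dx":0,"dy":0,"dz":0.1,"yaw":0},
    {"claw":1,"dx":0,"dy":0,"dz":0,"yaw":0},
  ],
)

```text
time_s: 17.55
ee_pos: [551.7, -195.4, 186.5]
ee_rot: [-178.5, 1.0, 20.1]
force: [-0.1, -0.1, -1.4]
gripper_width: 43.4
```

```bash
python3 pan.py q1
```

```text
red0 [ 219.03  162.44 1801.  ] now [ 218.99  165.12 1706.  ]
px per 10mm down [0.17836049 2.52332754] pan mm approx 10.604053500832268
17.7 [ 551.9 -195.6  186.9] [ 0.04 -0.02 -0.7 ] 43.29701546427245
```

View pics/q1.png

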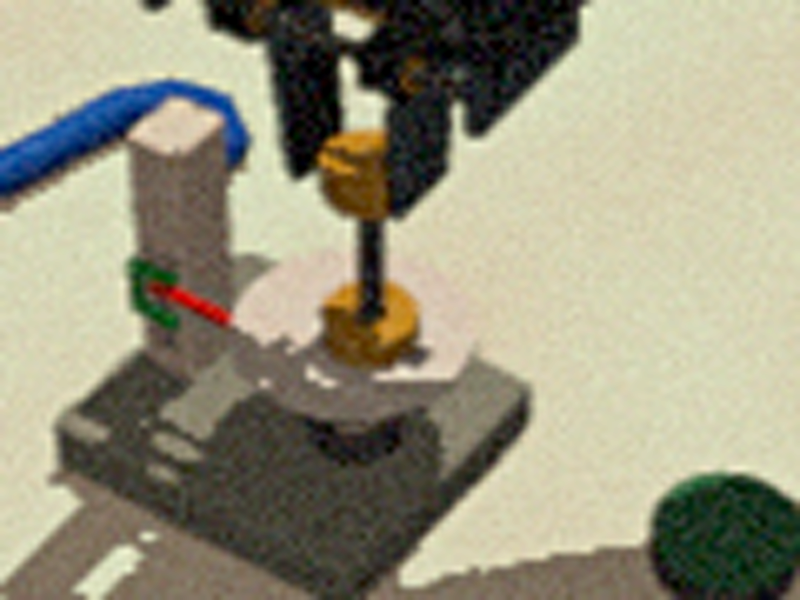

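>>> drive_tool(
  moves=[
    {"claw":1,"dx":-0.03,"dy":0.08,"dz":0.1,"yaw":0},
    {"claw":1,"dx":0,"dy":0.02,"dz":0.2,"yaw":0},
    {"claw":1,"dx":0,"dy":0,"dz":0.2,"yaw":0},
    {"claw":1,"dx":0,"dy":0,"dz":0,"yaw":0},
  ],
)

```text
time_s: 18.2
ee_pos: [551.8, -197.8, 176.4]
ee_rot: [-178.6, 1.0, 20.1]
force: [-0.2, 0.2, -1.8]
gripper_width: 43.3
```

```bash
python3 pan.py q2
```

```text
red0 [ 219.03  162.44 1801.  ] now [ 219.18  165.17 1589.  ]
px per 10mm down [0.17836049 2.52332754] pan mm approx 10.83744309559358
18.35 [ 552.1 -197.9  176.9] [-0.1   0.34 -1.69] 43.41882021552619
```

View pics/q2.png

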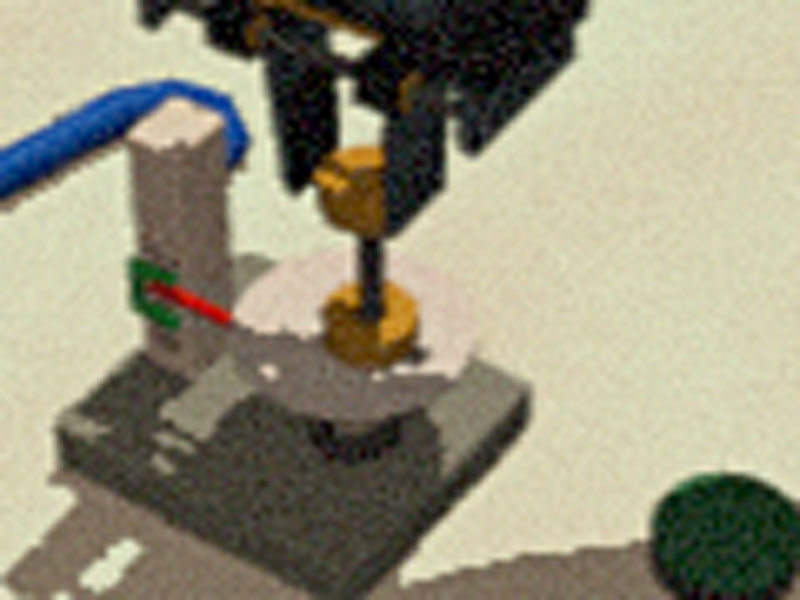

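>>> drive_tool(
  moves=[
    {"claw":1,"dx":0,"dy":-0.03,"dz":0.2,"yaw":0},
    {"claw":1,"dx":0,"dy":0,"dz":0.3,"yaw":0},
    {"claw":1,"dx":0,"dy":0,"dz":0,"yaw":0},
  ],
)

```text
time_s: 18.73
ee_pos: [551.6, -197.0, 166.3]
ee_rot: [-178.6, 0.9, 20.1]
force: [0.1, 0.8, -0.9]
gripper_width: 43.4
```

```bash
python3 pan.py q3
```

```text
red0 [ 219.03  162.44 1801.  ] now [ 219.18  165.25 1531.  ]
px per 10mm down [0.17836049 2.52332754] pan mm approx 11.135503851812897
18.875 [ 552.1 -197.3  167.1] [ 0.27 -0.19 -1.35] 43.26980881238749
```

>>> drive_tool(
  moves=[
    {"claw":1,"dx":0.01,"dy":0.014,"dz":0.6,"yaw":0},
    {"claw":1,"dx":0.01,"dy":0.014,"dz":0.6,"yaw":0},
    {"claw":1,"dx":0.01,"dy":0.014,"dz":0.6,"yaw":0},
    {"claw":1,"dx":0,"dy":0,"dz":0,"yaw":0},
  ],
)

```text
time_s: 19.38
ee_pos: [551.6, -197.0, 127.8]
ee_rot: [-178.6, 0.9, 20.1]
force: [-0.7, -0.0, -2.2]
gripper_width: 43.7
```

>>> drive_tool(
  moves=[
    {"claw":1,"dx":0.004,"dy":0.006,"dz":0.3,"yaw":0},
    {"claw":1,"dx":0,"dy":0,"dz":0.12,"yaw":0},
    {"claw":1,"dx":0,"dy":0,"dz":0.12,"yaw":0},
    {"claw":1,"dx":0,"dy":0,"dz":0.12,"yaw":0},
    {"claw":1,"dx":0,"dy":0,"dz":0.12,"yaw":0},
  ],
)

```text
time_s: 20.0
ee_pos: [552.2, -197.2, 112.2]
ee_rot: [-178.7, 0.8, 20.1]
force: [-0.5, 0.6, -0.6]
gripper_width: 43.2
```

>>> drive_tool(
  moves=[
    {"claw":1,"dx":0,"dy":0,"dz":0.12,"yaw":0},
    {"claw":1,"dx":0,"dy":0,"dz":0.12,"yaw":0},
    {"claw":1,"dx":0,"dy":0,"dz":0,"yaw":0},
  ],
)

```text
time_s: 20.38
ee_pos: [552.2, -197.2, 107.4]
ee_rot: [-178.7, 0.8, 20.1]
force: [-0.8, -0.5, -0.2]
gripper_width: 43.6
```

```bash
python3 pan.py q4
```

```text
red0 [ 219.03  162.44 1801.  ] now [ 219.62  167.89 1042.  ]
px per 10mm down [0.17836049 2.52332754] pan mm approx 21.580573751914628
20.525 [ 552.1 -197.2  107.6] [-0.21 -0.35  0.39] 43.35300263388464
```

View pics/q4.png

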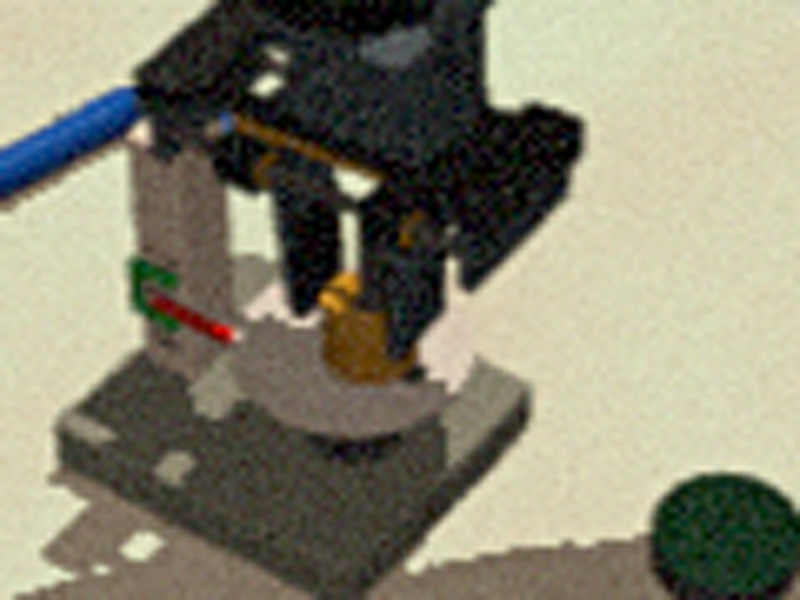

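Pan is around 20 mm down and carries the ring; release and rise.

>>> drive_tool(
  moves=[
    {"claw":-0.3,"dx":0,"dy":0,"dz":0.03,"yaw":0},
    {"claw":-0.5,"dx":0,"dy":0,"dz":0,"yaw":0},
    {"claw":-0.5,"dx":0,"dy":0,"dz":-0.5,"yaw":0},
    {"claw":-0.5,"dx":0,"dy":0,"dz":-1,"yaw":0},
    {"claw":-0.5,"dx":0,"dy":0,"dz":-1,"yaw":0},
  ],
)

```text
time_s: 21.15
ee_pos: [553.1, -197.8, 158.4]
ee_rot: [-178.7, 0.8, 20.1]
force: [1.0, -0.1, 0.5]
gripper_width: 68.3
```

>>> drive_tool(
  moves=[
    {"claw":-0.5,"dx":0,"dy":0,"dz":-1,"yaw":0},
    {"claw":-0.5,"dx":0,"dy":0,"dz":-1,"yaw":0},
    {"claw":-0.5,"dx":0,"dy":0,"dz":0,"yaw":0},
  ],
)

```text
time_s: 21.52
ee_pos: [555.5, -199.1, 203.7]
ee_rot: [-178.9, 0.5, 20.1]
force: [-0.4, -0.6, -0.1]
gripper_width: 68.3
```

```bash
python3 pan.py q5
python3 - <<'E'
from h import *
g=pickle.load(open("q5.pkl","rb"))
cv2.imwrite("pics/q5z.png",cv2.convertScaleAbs(cv2.resize(g["color"][145:175,202:242],(800,600),interpolation=cv2.INTER_CUBIC),alpha=1.8))
f=grab_frame("top"); pickle.dump(f,open("q5t.pkl","wb"))
E
```

```text
red0 [ 219.03  162.44 1801.  ] now [ 219.2   167.64 1671.  ]
px per 10mm down [0.17836049 2.52332754] pan mm approx 20.605433360390215
21.675 [ 554.  -198.5  200.8] [-0.16  0.21 -0.04] 68.23778111738369
```

View pics/q5.png

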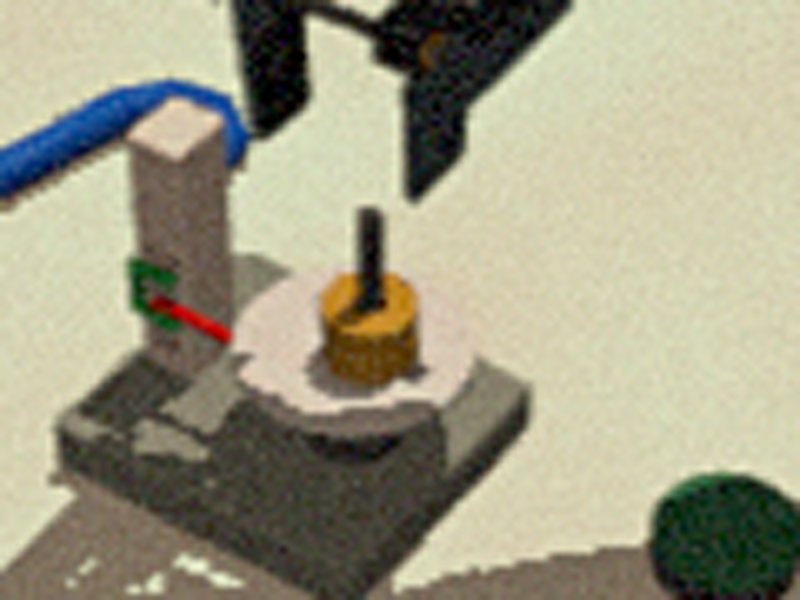

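View pics/q5z.png

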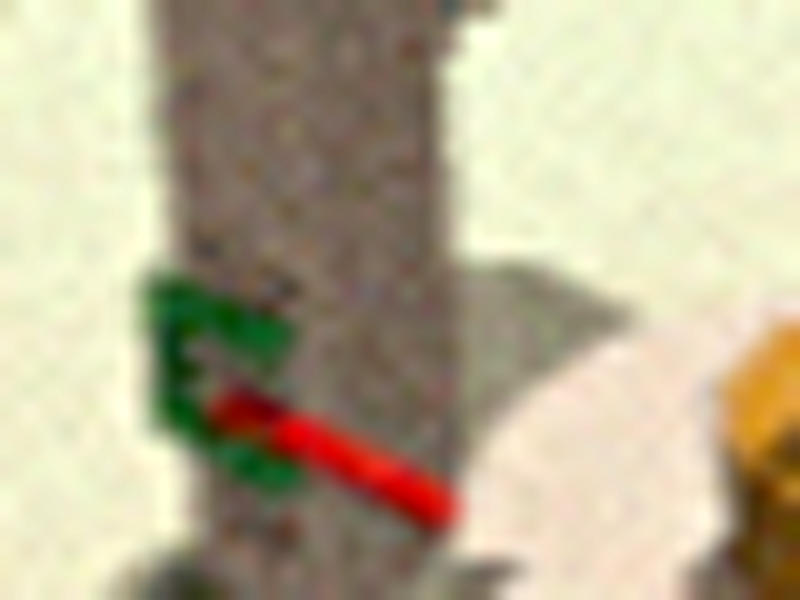

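Run:
```python
from h import *
f=pickle.load(open("top0.pkl","rb"));g0=pickle.load(open("scene0.pkl","rb"));g=pickle.load(open("q5.pkl","rb"));t=pickle.load(open("q5t.pkl","rb"))
th=np.radians(19.7); e=np.array([np.cos(th),np.sin(th),0]); d=np.array([-np.sin(th),np.cos(th),0])
O=np.array([553.7,-206.1,0])-10*d
def sc(P): P=np.atleast_2d(P)-O; return np.c_[P@e,P@d,P[:,2]]
T=lambda x,y:(260+x/8-.44,175+y/8-.44)
print("ptr top pan0",sc(onz(f,[T(408,197),T(460,180),T(525,162)],102.5)).round(1))
def onx(cam,uv,x):
    o,r=ray(cam,uv); tt=(x-(o-O)@e)/(r@e); return sc(o+r*tt[:,None])
Z=lambda x,y:(202+x/20-.475,145+y/20-.475)
S0=lambda x,y:(190+x/8-.44,135+y/8-.44)
for x in (18,22,26,30):
    print(x,"ptr end now",onx(g,[Z(225,408)],x).round(1),"mid",onx(g,[Z(292,437)],x).round(1),"ptr pan0",onx(g0,[S0(183,203)],x).round(1),
    "br arms up/lo ends",onx(g,[Z(290,332),Z(297,475)],x).round(1).tolist(),"back top/bot",onx(g,[Z(160,290),Z(165,410)],x).round(1).tolist())
a=g["color"].astype(int); m=((a[...,1]-a[...,2]>15)&(a[...,1]-a[...,0]>8)); v,u=np.nonzero(m[150:172,202:225]); 
print("".join("\n"+"".join("#" if m[i,j] else ("r" if a[i,j,2]-a[i,j,1]>40 else ".") for j in range(202,230)) for i in range(150,176)))
a=g0["color"].astype(int); m=((a[...,1]-a[...,2]>15)&(a[...,1]-a[...,0]>8))
print("".join("\n"+"".join("#" if m[i,j] else ("r" if a[i,j,2]-a[i,j,1]>40 else ".") for j in range(202,230)) for i in range(150,176)))
cv2.imwrite("pics/b0.png",cv2.convertScaleAbs(cv2.resize(g0["color"][145:175,202:242],(800,600),interpolation=cv2.INTER_CUBIC),alpha=1.8))
```

```text
ptr top pan0 [[ 25.8 -39.6 102.5]
 [ 25.1 -58.  102.5]
 [ 23.1 -80.7 102.5]]
18 ptr end now [[ 18.  -89.3  72.6]] mid [[ 18.  -76.4  73.2]] ptr pan0 [[ 18.  -88.9  92.9]] br arms up/lo ends [[18.0, -75.2, 94.9], [18.0, -75.9, 65.6]] back top/bot [[18.0, -100.2, 91.0], [18.0, -101.4, 66.1]]
22 ptr end now [[ 22.  -85.8  77.3]] mid [[ 22.  -72.9  77.8]] ptr pan0 [[ 22.  -85.5  97.5]] br arms up/lo ends [[22.0, -71.7, 99.5], [22.0, -72.5, 70.3]] back top/bot [[22.0, -96.7, 95.6], [22.0, -97.9, 70.8]]
26 ptr end now [[ 26.  -82.3  82. ]] mid [[ 26.  -69.5  82.5]] ptr pan0 [[ 26. -82. 102.]] br arms up/lo ends [[26.0, -68.3, 104.0], [26.0, -69.1, 75.0]] back top/bot [[26.0, -93.2, 100.2], [26.0, -94.4, 75.5]]
30 ptr end now [[ 30.  -78.8  86.6]] mid [[ 30.  -66.1  87.2]] ptr pan0 [[ 30.  -78.5 106.6]] br arms up/lo ends [[30.0, -64.9, 108.6], [30.0, -65.7, 79.8]] back top/bot [[30.0, -89.6, 104.8], [30.0, -90.8, 80.3]]

............................
............................
............................
............................
............................
..........................
[... 637 characters left out ...]
....
............................
............................
............................
............................
............................
............................
............................
.......###.r................
.......###.rrrr.............
........##..rrrrr...........
........#.....rrrrr.........
........#.......rrrrrr......
........#.........rrrrr.....
........##..........rrr.....
.........####...............
..........####..............
............###.............
............................
............................
............................
............................
............................
............................
............................
```

View pics/b0.png

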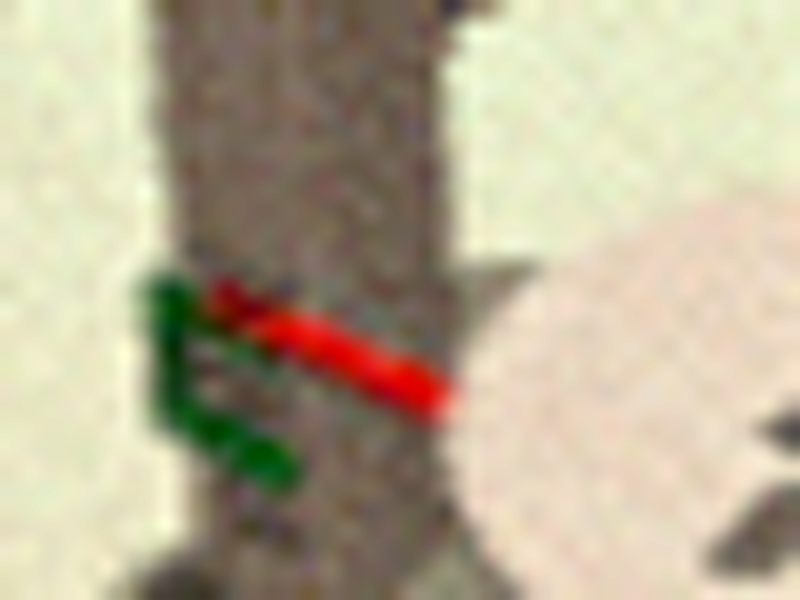

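Run:
```python
from h import *
f=pickle.load(open("top0.pkl","rb"))
th=np.radians(19.7); e=np.array([np.cos(th),np.sin(th),0]); d=np.array([-np.sin(th),np.cos(th),0])
O=np.array([553.7,-206.1,0])-10*d
a=f["color"].astype(int); G=(a[...,1]-np.maximum(a[...,2],a[...,0]))[190:206,314:334]
print(G)
for i,j in np.argwhere(G>12): 
    P=onz(f,(314+j,190+i),92)[0]-O; print(314+j,190+i,round(P@e,1),round(P@d,1))
g0=pickle.load(open("scene0.pkl","rb"));a=g0["color"].astype(int); print((a[...,1]-np.maximum(a[...,2],a[...,0]))[156:172,205:220])
g0=pickle.load(open("q5.pkl","rb"));a=g0["color"].astype(int); print((a[...,1]-np.maximum(a[...,2],a[...,0]))[156:172,205:220])
```

```text
[[ -4  -3  -2  -2  -2  -1  -2  -2  -1  -2  -2  -2  -2  -1   0   3   3   4
    4   3]
 [ -2  -2  -2  -1  -1  -1  -3  -2  -1  -2  -3  -2  -2  -3   0   1   3   3
    3   1]
 [ -2  -1  -2  -2  -1  -2  -2  -3  -2  -4  -6  -5  -5  -3  -1   0   1   1
    0  -1]
 [ -3  -3  -4  -2  -4  -4  -6  -9  -9 -11 -14 -15  -9  -5  -5  -3  -2  -2
   -4  -2]
 [ -3  -3  -4  -6 -10 -16 -23 -27 -26 -25 -28 -24 -14  -8  -6  -5  -3  -3
   -2  -1]
 [ -5  -8 -11 -22 -35 -45 -52 -54 -43 -34 -30 -22 -14  -8  -4  -3  -1  -1
   -1   0]
 [-17 -23 -33 -50 -64 -70 -69 -60 -42 -24 -15 -12  -9  -6  -2   0   1   1
    0   0]
 [-43 -51 -61 -68 -71 -67 -57 -41 -22  -7  -3  -5  -6  -5  -3  -1   1   0
    0   0]
 [-65 -67 -63 -56 -48 -37 -26 -14  -2   2  -1  -4  -6  -6  -5  -1   1   1
    1   1]
 [-58 -48 -38 -27 -18 -12  -6  -1   3   2  -3  -5  -6  -7  -5  -2   1   2
    1   1]
 [-29 -20 -13  -9  -5  -4  -2  -1   0  -2  -4  -5  -5  -6  -7  -4   0   2
    1   2]
 [-10  -7  -5  -4  -4  -3  -2  -3  -3  -4  -5  -4  -5  -5  -7  -4  -1   2
    2   3]
 [ -4  -5  -4  -5  -3  -3  -3  -4  -4  -4  -5  -5  -5  -5  -5  -5  -2   1
    3 
[... 2122 characters left out ...]
2    1   21   15   -2   -7    2    7   -6  -11   -5
    -8]
 [  -1   -3   -2   -4    6   22   12   -4  -31  -26   -5   -1   -7   -6
   -11]
 [  -2    0    0   -4   11   32   32  -29  -62  -66  -57  -38  -21  -14
    -9]
 [   1   -3   -2    0    6   12   32    3  -36  -45  -60 -121 -111  -62
   -27]
 [  -1   -2    0   -3    1    4    7   20   24   20  -22  -74 -100 -126
   -98]
 [   1    1   -1   -5   -4   -2   -4   -3   16   30   32   29  -29  -63
  -102]
 [   0    3   -1    1   -1    0   -4   -5   -7    1   18   14   -2  -15
   -33]
 [  -2    1   -1   -4   -2    0   -9   -6   -9   -9    1  -11   -5  -10
    -4]
 [  -2   -2   -4   -2   -2   -1   -3   -6  -13   -5   -9  -17  -11   -8
    -4]]
```

>>> drive_tool(
  moves=[
    {"claw":-0.5,"dx":0,"dy":-1,"dz":-0.8,"yaw":0},
    {"claw":-0.5,"dx":0,"dy":-1,"dz":-0.8,"yaw":0},
    {"claw":-0.5,"dx":0,"dy":-1,"dz":0,"yaw":0},
    {"claw":-0.5,"dx":0,"dy":-1,"dz":0,"yaw":0},
    {"claw":-0.5,"dx":0,"dy":0,"dz":0,"yaw":0},
  ],
)

```text
time_s: 22.35
ee_pos: [524.0, -116.9, 236.0]
ee_rot: [-178.6, 0.9, 20.2]
force: [-0.1, -0.0, -0.3]
gripper_width: 68.2
```

```bash
python3 pan.py r1
python3 - <<'E'
from h import *
g=pickle.load(open("r1.pkl","rb")); save(g,"final.png")
E
```

```text
red0 [ 219.03  162.44 1801.  ] now [ 219.11  167.63 1621.  ]
px per 10mm down [0.17836049 2.52332754] pan mm approx 20.563839570740093
22.5 [ 524.8 -118.7  235.6] [-0.35 -0.2  -0.12] 68.38879674302378
```

View pics/final.png

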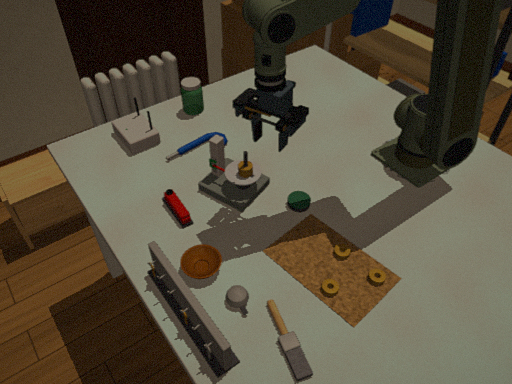

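The picture shows two rings stacked on the post at (246,170). The three spare rings lie flat on the mat at (341,253), (330,288) and (377,277), and the other objects are where they started.

```bash
python3 -c "
from workcell import job
print(job.job_done())"
```

```text
the job is handed in; nothing more can be done
None
```

I threaded two brass rings over the post, set each down gently on the pan, and stopped there. I handed the job in at about 22.5 s of the 72 s allowed.

- **Pan and pointer:** the pan rests about 20.5 mm down. I estimated the bracket setting at about 22.5 mm (possibly up to 25), so the pointer sits roughly 2 to 4 mm above the bracket's middle, inside the 7.5 mm limit. A third ring would have taken it to about 31 mm, outside the bracket.
- **How sure that is:** this comes from the scene camera alone, corrected for the bracket lying nearer the column than the pointer. The top view did not show the bracket clearly enough to confirm it.
- **Setting down:** both rings met the post without a visible push on the tip. I lowered each until the pan had taken most or all of its weight, then let go. Wrist forces stayed within about 3 N in every reading.
- **Rest of the shelf:** the last picture shows the three spare rings flat on the mat, the other things where they started, and the gripper clear of everything.

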